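Clamp a stone in the bench jig

TASK

Clamp the green stone that sits in the bench jig: push the swing strap round over the stone until it stops against the steel cheek, and only then press the cam lever fully down, so that the strap's foot holds the stone tight. Everything here is only pushed, nothing is picked up: the stone stays in its nest, and the spool, the pen, the loose stone and the dish of pearls stay where they are.

Things in the scene. Friction and masses are not known exactly. Their poses are not given: they have to be found in the camera images.
- jig: Clamping jig, fixed on a 3 mm black bench mat (mat top at z = 0.003). Aluminium plate 100 (x) x 200 (y) x 16 mm; origin at the centre of its underside. In its frame (mm): the stone's nest (brass rails 4 high) is at x 0, y 0 on the plate; the strap's stud at x 0, y -55 (20 wide, top z 58); the steel cheek that stops the strap at x 13..21, y 49..81, up to z 74.
- lever_axle (a point): Middle of the lever's axle, which runs along the jig's x: at x 0, y 65, z 62 mm in the jig's frame. Fixed to the jig.
- strap (a joint): Angle of the swing strap about the stud, rad. 0 = home: it points to the jig's +y, over the stone, free end against the cheek (hard stop). Grows anticlockwise seen from above; at 1.57 it points to the jig's -x. Starts open at 0.8 to 1.7 (limit 1.9). Light friction (about 1 N at the ear); stays where it is left.
- strap_sleeve: Brass sleeve on the stud, carrying the strap: flat steel bar 24 mm wide, 6 mm thick, from 13 mm behind the stud's axis to 129 mm in front of it; underside 40 mm, top 46 mm above the jig's underside (lever at 0). Origin on the stud's axis, 38 mm up. A rubber foot under it, 55 mm from the axis, passes 3.5 mm above the stone. It has an upturned ear to push on.
- strap_ear (a point): Middle of the pushing face of the strap's upturned ear: 85 mm along the strap from the stud's axis, 12 mm to its side (strap's -x), 68 mm above the jig's underside. Push this face square on, clockwise from above, to close. The ear is an upright plate 36 mm long along the strap, 4 mm thick, top 86 mm above the jig's underside. Turns with the strap; axes as the jig's when home.
- lever (a joint): Angle of the cam lever, rad. 0 = raised, leaning 60 degrees above level towards the jig's +y; 1.05 = fully down (hard stop), level, pointing to the jig's +y. Starts at 0 to 0.25. Needs about 4 to 6 N on its pad, square to the lever; stays where it is left. Going down, its cam pushes the strap down by 4.5 mm in all, so the foot meets the stone in the last quarter of the travel.
- lever_pad (a point): Middle of the upper face of the lever's square aluminium thumb pad (24 x 24 x 9 mm), 60 mm from the axle along the lever and 4.5 mm above its centre line. Press here, down and outwards along the lever's arc. Fully down it lies at x 0, y 125, z 66.5 mm in the jig's frame.
- stone: The stone to be clamped: polished green cushion 24 x 24 x 12 mm, about 20 g, loose in the nest on the jig's plate; origin at the centre of its underside.
- spare_stone: Loose stone, the same green cushion 24 x 24 x 12 mm, lying on the mat between jig and robot; not to be moved. Origin: centre of its underside.
- spool: Spool of green thread, standing, 52 mm in diameter, 56 mm tall, on the jig's far side; not to be moved. Origin: centre of its underside.
- pen: Marker pen, black with grey cap, 130 mm long, 11 mm thick, lying on the mat beside the stud's end of the jig; not to be moved. Origin: centre of its underside, x along the pen.
- dish: White dish of pearls, 68 mm across, 22 mm high, on the mat beyond the lever's end of the jig; not to be moved. Origin: centre of its underside.
Not all that is in view belongs to the job. Of the things like the jig, leave any that is orange or red; of the rest the larger one is meant.

How it is judged:
By the outcome, as a careful person would: the job done as asked, in the order asked, and still so for the second after the job is handed in, with the robot touching nothing.
It also fails if it takes over 51 s, if anything falls off the work surface, if the arm or the gripper's body presses on something with over 40 N, if the wrist force passes 120 N, or if a joint passes its speed limit or range.

ROBOT

A 7-joint arm with a two-finger parallel gripper is mounted at the origin on the work surface. World frame = base frame: x ahead of the robot, y to its left, z up, the work surface at z = 0. Lengths are in m, angles in rad, forces in N, time in s.
With the tool pointing down it reaches from about 0.425 to 0.875 m from the base axis. Payload 4.7 kg.
Tool frame: the origin (TCP) lies between the finger pads; the fingertips stand 14 mm ahead of it and the grasp point (between the pads) lies 5 mm behind it; z points along the fingers, y is the line along which they close (so a half turn about z gives the same grasp; the last joint's range is limited). The gripper opens to 87 mm and grips with 3 to 60 N. Pads are 19 mm wide; open, the fingers measure 117 mm over their backs; the gripper's body (75 mm by 190 mm) begins 51 mm behind the grasp point.
Start: joints at [-1.302, 0.321, -0.07, 1.45, 0.023, 1.371, -0.057], TCP at [0.164, 0.629, 0.237] pointing down, gripper open.
Joint ranges: [-2.86, 2.86], [-0.3, 2.09], [-1.38, 1.24], [0.06, 2.45], [-1.56, 4.7], [0.09, 2.05], [-2.69, 2.69]. Speed limits (rad/s): [2.57, 2.57, 3.14, 3.14, 3.14, 3.14, 3.14].

INTERFACE

Orientations are given as a rotation vector (axis times angle).
In Python, from bench import ctrl gives the robot as it stands.
- The arm moves only by the tool step_arm, never from a script. Its argument "commands" is a list of rows, each an object with "travel": the shift along the tool's x, y, z in m, a list of three; "turn": the turn, a rotation vector about the tool's x, y, z in degrees, a list of three. A call has 1 to 5 rows; each row is the pose to reach, as a shift and turn from the pose commanded when the call began, along the tool's axes at that moment; what a row does not reach only later rows make up. A row lasts 1/10 s, in which the tool goes at most 50 mm and 8.59 degrees, less where a joint would pass 70% of its speed; a pose out of reach is approached as far as the arm can. A call with a gripper value outside its range is refused whole. "gripper" is the opening, from 0 (shut) to 1 (fully open), set as the call begins (left out, the last holds). The fingers move at their own pace and stop on an object; "force" is the grip in N (left out, the last holds). Time passes only in rows, so rows that repeat a pose let the fingers close. It gives the time, the measured TCP pose, the force, the opening and the grip force at its end, in the units of the state.
- ctrl.get_state(): the state, without advancing time (a new reading comes with each control period).
- ctrl.get_image(name): name is "side" or "top"; returns the picture (480x640x3 uint8, red, green, blue); there is no depth.
- ctrl.camera_model(name): a dict with "fx", "fy", "cx", "cy" (pixels), "k1" (the pictures are not rectified: a ray, as slopes to the right and down, at radius r is drawn at 1 + k1 r^2 times it, then the intrinsics apply), "R" (3x3) and "t" (3): a world point X has camera coordinates R X + t. Camera axes: x right, y down, z forward; pixel columns grow to the right and rows downward; lengths in m; the calibration is good to about 2 mm. A picture is of the moment at which its call begins. camera_model takes no time and is no camera call.
- ctrl.close_job(): hands the job in; it is judged then, once.
The state is a dict: "time": time; "joint_positions": joint angles; "qd": joint speeds; "joint_torque": joint torques, N m; "position": TCP position; "tool_rot": TCP orientation; "ft_force": force on the tool from outside, world axes, zero at the start; "torque": the same for the moment, N m; "grip_width": opening from 0.0 (shut) to 1.0 (fully open); "grip_force": force on a finger pad.
Only numpy, scipy, OpenCV 4.12 (cv2) and the standard library are available. Lean on these libraries where they do the work, as an engineer would, in place of code of your own. Each camera call takes 0.05 s, during which the arm holds its last target. There are 200 camera calls.

## Working session

There is one attempt and no reset: what is moved stays moved. The work goes in short steps, Python scripts to look and compute and a tool call to move; the robot and the scene stay as the last step left them, time stands still between calls to the robot, and variables do not carry over. Pictures are saved under pics/ and viewed, at most 10 in all, crops included, and the job is handed in when it is done.

Besides the shell and the picture viewer there is one more tool, called in YAML: its name, and indented under it one key for each argument. step_arm: Moves the arm, as the interface text tells. Its arguments: {"type":"object","properties":{"commands":{"type":"array"},"gripper":{"type":"number"},"force":{"type":"number"}},"required":["commands"]}

```bash
ls; mkdir -p pics; python3 - <<'E'
from bench import ctrl
import cv2
for n in("top","side"):
    cv2.imwrite(f"pics/{n}0.png",ctrl.get_image(n)[:,:,::-1]); print(ctrl.camera_model(n))
print(ctrl.get_state())
E
```

```text
pics
{'fx': 538.3447671459414, 'fy': 538.3447671459414, 'cx': 323.5138493781384, 'cy': 237.74742181856746, 'k1': -0.1538144037138706, 'R': array([[ 9.11920936e-04, -9.99976097e-01,  6.85371132e-03],
       [-9.94178972e-01, -1.64499309e-03, -1.07728663e-01],
       [ 1.07737362e-01, -6.71557565e-03, -9.94156709e-01]]), 't': array([0.04416985, 0.49264104, 1.42045148])}
{'fx': 621.9204648588959, 'fy': 621.9204648588959, 'cx': 319.2230646413664, 'cy': 242.26433293311524, 'k1': -0.19075414207543834, 'R': array([[ 9.51043528e-01, -3.09056955e-01,  7.96628363e-05],
       [-1.90326560e-01, -5.85884229e-01, -7.87728043e-01],
       [ 2.43499504e-01,  7.49148495e-01, -6.16023152e-01]]), 't': array([-0.46135699,  0.20300685,  1.15814359])}
{'time': 0.1, 'joint_positions': array([-1.30186796,  0.32172527, -0.0701006 ,  1.45153072,  0.02257902,
        1.3707784 , -0.05695309]), 'qd': array([ 0.00102495, -0.00140549,  0.00064672, -0.00227723, -0.00088787,
        0.00216573,  0.00038286]), 'joint_torque': array([-4.61780553e-05, -4.92569411e+01, -4.05704845e-01, -3.13398778e+01,
       -6.41728216e-02,  3.94689047e-02,  8.47664910e-05]), 'position': array([0.16376539, 0.62856175, 0.23559748]), 'tool_rot': array([-3.99205859e-01, -3.11597856e+00,  2.58937454e-03]), 'ft_force': array([ 0.48005122, -0.15894357,  0.21087045]), 'torque': array([ 0.00602883, -0.00635961,  0.00882635]), 'grip_force': 0.0, 'grip_width': 0.994115358601922}
```

View pics/top0.png

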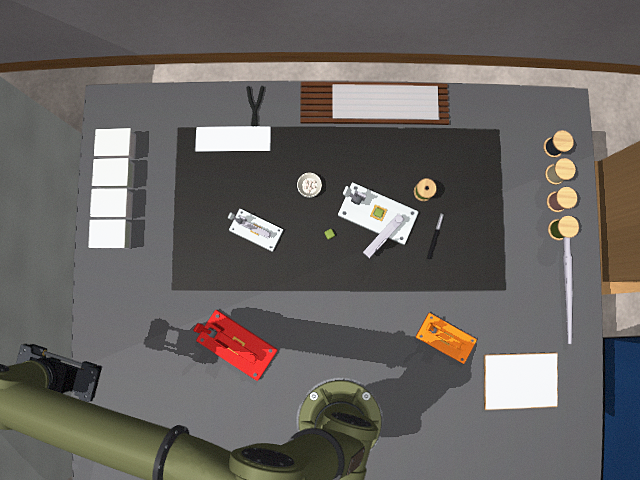

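View pics/side0.png

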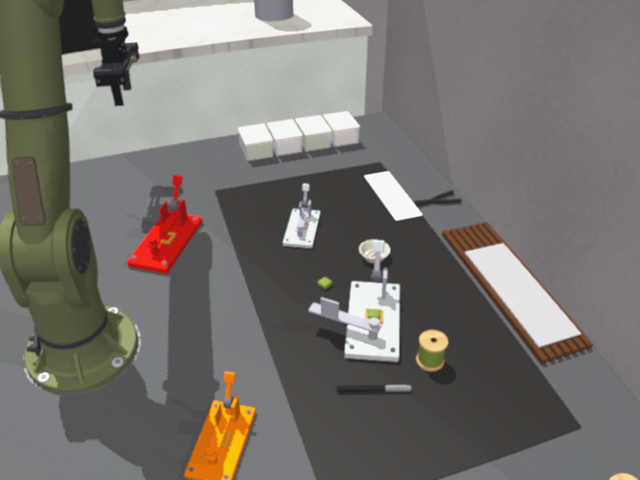

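The top view shows the large white jig around (378,212): stud at about (399,220), lever at about (355,193), and the strap open towards (372,252). In the side view the jig is around (374,320). I'll zoom in for a closer look.

```bash
cat > h.py <<'E'
import numpy as np, cv2
from bench import ctrl
def cam(n):
    m=ctrl.camera_model(n); K=np.array([[m['fx'],0,m['cx']],[0,m['fy'],m['cy']],[0,0,1]])
    return K,np.array([m['k1'],0,0,0,0.]),np.array(m['R']),np.array(m['t'])
def ray(n,px):
    K,d,R,t=cam(n); p=cv2.undistortPoints(np.array([[px]],float),K,d)[0,0]
    return -R.T@t, R.T@np.array([p[0],p[1],1])
def onz(n,px,z):
    c,r=ray(n,px); return c+r*(z-c[2])/r[2]
def proj(n,X):
    K,d,R,t=cam(n); return cv2.projectPoints(np.array(X,float).reshape(-1,1,3),cv2.Rodrigues(R)[0],t,K,d)[0].reshape(-1,2)
def tri(a,b):
    (c1,r1),(c2,r2)=ray("top",a),ray("side",b)
    s=np.linalg.lstsq(np.c_[r1,-r2],c2-c1,rcond=None)[0]
    p,q=c1+r1*s[0],c2+r2*s[1]; return (p+q)/2,np.linalg.norm(p-q)
E
python3 - <<'E'
import cv2,numpy as np
a=cv2.imread('pics/top0.png')[172:272,325:425]; b=cv2.imread('pics/side0.png')[232:372,300:440]
a=cv2.resize(a,(600,600),interpolation=cv2.INTER_CUBIC)
b=cv2.resize(b,(600,600),interpolation=cv2.INTER_CUBIC)
cv2.imwrite('pics/ta.png',a);cv2.imwrite('pics/sb.png',b)
E
```

```text
(no output)
```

View pics/ta.png

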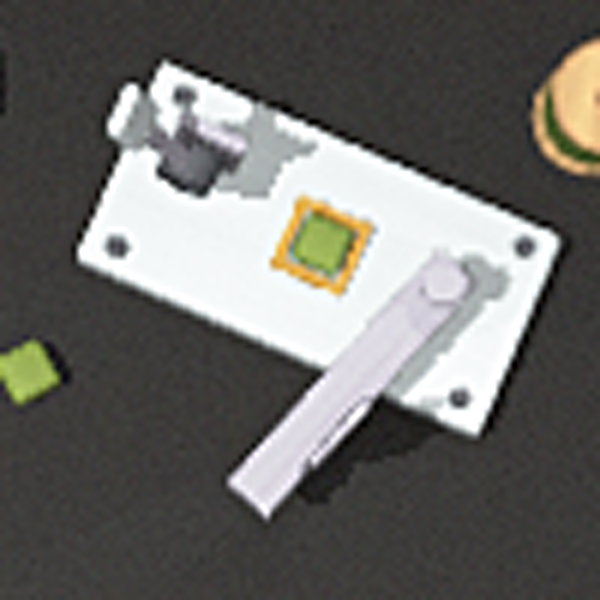

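View pics/sb.png

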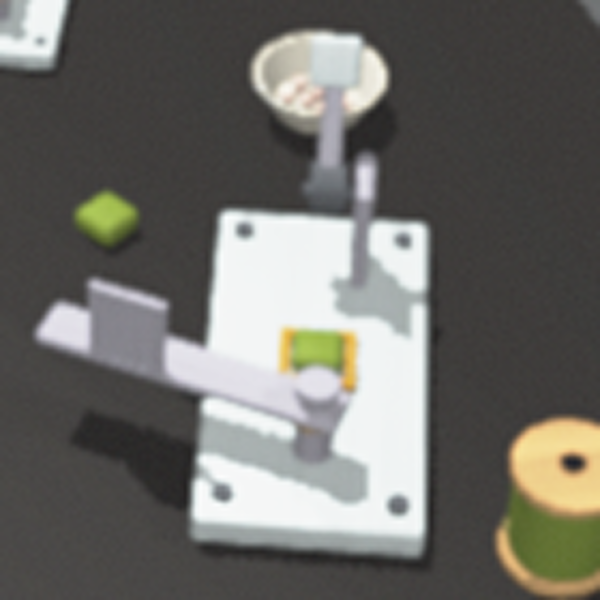

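Top crop (scale 6): plate corners at (165,62), (560,237), (480,435), (80,260), stone at (323,243), strap tip at (248,499), ear at about (340,432). In the side crop the lever pad is at (337,62), up and towards the dish.

```bash
cat >> h.py <<'E'
T=lambda u,v:(325+(u+.5)/6-.5,172+(v+.5)/6-.5)
S=lambda u,v:(300+(u+.5)*140/600-.5,232+(v+.5)*140/600-.5)
E
python3 - <<'E'
from h import *
c=np.array([onz("top",T(*p),.019) for p in[(165,62),(560,237),(480,435),(80,260)]])
print(c, [np.linalg.norm(c[i]-c[(i+1)%4]) for i in range(4)])
o=c.mean(0); st=onz("top",T(323,243),.029)
yv=(c[0]+c[3]-c[1]-c[2]); psi=np.arctan2(yv[1],yv[0])-np.pi/2
cs=np.array([onz("side",S(*p),.019) for p in[(428,224),(424,540),(193,528),(221,211)]])
os_=cs.mean(0); yv=(cs[0]+cs[3]-cs[1]-cs[2]); 
print("o",o,os_,"stone",st,onz("side",S(318,345),.031),"yaw",psi,np.arctan2(yv[1],yv[0])-np.pi/2)
print("stud top",tri(T(444,282),S(317,383)),"tip",onz("top",T(248,499),.049),onz("side",S(48,320),.049))
print("pad",tri(T(127,112),S(337,62)))
print("ear top ends", tri(T(371,400),S(167,302)),tri(T(310,466),S(90,281)))
print("spare",onz("top",T(28,372),.015))
from scipy.spatial.transform import Rotation as Ro
s=ctrl.get_state();print(Ro.from_rotvec(s['tool_rot']).as_matrix().round(3))
E
```

```text
[[ 0.64734761 -0.03336726  0.019     ]
 [ 0.56713885 -0.21325997  0.019     ]
 [ 0.47648167 -0.17501546  0.019     ]
 [ 0.55582134  0.00569361  0.019     ]] [np.float64(0.19696404437099044), np.float64(0.09839393390252121), np.float64(0.19735894001563486), np.float64(0.099512862353104)]
o [ 0.56169737 -0.10398727  0.019     ] [ 0.56070546 -0.10876468  0.019     ] stone [ 0.56235978 -0.10358523  0.029     ] [ 0.56094134 -0.10742414  0.031     ] yaw -0.4165580180077959 -0.41574595143666904
stud top (array([ 0.54043602, -0.15386461,  0.05777534]), np.float64(0.0003579097427301504)) tip [ 0.44516147 -0.06707254  0.049     ] [ 0.4448494  -0.07205111  0.049     ]
pad (array([ 0.60511398, -0.01122879,  0.11043916]), np.float64(0.001539219844348896))
ear top ends (array([ 0.48454371, -0.11690214,  0.08892463]), np.float64(0.0004822846024685072)) (array([ 0.45739646, -0.09090682,  0.08570288]), np.float64(0.0016745760934417835))
spare [0.50520957 0.02917953 0.015     ]
[[-0.968  0.252 -0.   ]
 [ 0.252  0.968 -0.002]
 [-0.    -0.002 -1.   ]]
```

```bash
cat >> h.py <<'E'
O=np.array([.5614,-.1055]); PSI=-.416
XJ=np.array([np.cos(PSI),np.sin(PSI)]); YJ=np.array([-XJ[1],XJ[0]])
def J(x,y,z): return np.r_[O+x*XJ+y*YJ,z+.003]
STUD=J(0,-.055,0)[:2]
def plan(w,start=None):
    """w: list of (pos, x-heading deg), tool down; prints travel (mm) and z turn (deg), each from the waypoint before"""
    if start is None:
        from scipy.spatial.transform import Rotation as Ro
        s=ctrl.get_state(); x=Ro.from_rotvec(s['tool_rot']).as_matrix()[:,0]
        start=(s['position'],np.degrees(np.arctan2(x[1],x[0])))
    p,h=start; print("start",np.round(p,4),round(h,1))
    for q,g in w:
        a=np.radians(h); d=np.array(q)-p
        print("travel mm",np.round(1e3*np.array([d[0]*np.cos(a)+d[1]*np.sin(a),d[0]*np.sin(a)-d[1]*np.cos(a),-d[2]]),1),"turn z",round((h-g+180)%360-180,1))
        p,h=np.array(q),g
def arc(th,back=.0095,z=.082):
    h=np.pi/2+PSI+th; u=np.array([np.cos(h),np.sin(h)]); n=np.array([-u[1],u[0]])
    return np.r_[STUD+.085*u+(.012+back)*n,z],np.degrees(h)-90
E
python3 - <<'E'
from h import *
a=arc(1.245,.0295); print(a)
plan([((.29,.44,.237),130),((.42,.25,.237),96),((.45,.03,.237),64),((a[0][0],a[0][1],.237),a[1]),a])
E
```

```text
(array([ 0.44846951, -0.12897819,  0.082     ]), np.float64(47.49820121634525))
start [0.1638 0.6286 0.2356] 165.4
travel mm [-169.7 -150.6   -1.4] turn z 35.4
travel mm [-229.1  -22.5   -0. ] turn z 34
travel mm [-221.9    6.8   -0. ] turn z 32
travel mm [-143.6   68.3   -0. ] turn z 16.5
travel mm [  0.   0. 155.] turn z 0.0
```

step_arm:
  commands:
    - {"travel": [-0.17,-0.151,0],"turn": [0,0,35.4]}
    - {"travel": [-0.17,-0.151,0],"turn": [0,0,35.4]}
    - {"travel": [-0.17,-0.151,0],"turn": [0,0,35.4]}
    - {"travel": [-0.17,-0.151,0],"turn": [0,0,35.4]}
    - {"travel": [-0.17,-0.151,0],"turn": [0,0,35.4]}
  gripper: 0

```text
time: 0.6
position: [0.2933, 0.436, 0.2364]
tool_rot: [1.338, 2.841, -0.001]
ft_force: [0.5, -1.3, 0.1]
grip_width: 0.636
grip_force: 0.0
```

step_arm:
  commands:
    - {"travel": [-0.229,-0.022,0],"turn": [0,0,34]}
    - {"travel": [-0.229,-0.022,0],"turn": [0,0,34]}
    - {"travel": [-0.229,-0.022,0],"turn": [0,0,34]}
    - {"travel": [-0.229,-0.022,0],"turn": [0,0,34]}
    - {"travel": [-0.229,-0.022,0],"turn": [0,0,34]}

```text
time: 1.1
position: [0.4226, 0.247, 0.2367]
tool_rot: [2.108, 2.329, 0.0]
ft_force: [0.3, 0.3, 0.1]
grip_width: 0.17
grip_force: 0.0
```

step_arm:
  commands:
    - {"travel": [-0.222,0.007,0],"turn": [0,0,32]}
    - {"travel": [-0.222,0.007,0],"turn": [0,0,32]}
    - {"travel": [-0.222,0.007,0],"turn": [0,0,32]}
    - {"travel": [-0.222,0.007,0],"turn": [0,0,32]}
    - {"travel": [-0.222,0.007,0],"turn": [0,0,32]}

```text
time: 1.6
position: [0.4511, 0.0258, 0.2367]
tool_rot: [2.669, 1.656, 0.001]
ft_force: [0.5, -0.8, 0.5]
grip_width: 0.01
grip_force: 0.0
```

```bash
python3 - <<'E'
from h import *
a=arc(1.245,.0295)
plan([((a[0][0],a[0][1],.237),a[1]),a])
E
```

```text
start [0.4511 0.0258 0.2367] 63.7
travel mm [-139.9   66.3   -0.3] turn z 16.2
travel mm [  0.   0. 155.] turn z 0.0
```

step_arm:
  commands:
    - {"travel": [-0.14,0.066,0],"turn": [0,0,16.2]}
    - {"travel": [-0.14,0.066,0],"turn": [0,0,16.2]}
    - {"travel": [-0.14,0.066,0],"turn": [0,0,16.2]}
    - {"travel": [-0.14,0.066,0],"turn": [0,0,16.2]}
    - {"travel": [-0.14,0.066,0],"turn": [0,0,16.2]}

```text
time: 2.1
position: [0.4487, -0.1254, 0.2366]
tool_rot: [-2.873, -1.27, -0.001]
ft_force: [0.3, 1.1, 0.5]
grip_width: 0.006
grip_force: 0.0
```

step_arm:
  commands:
    - {"travel": [0,0,0.04],"turn": [0,0,0]}
    - {"travel": [0,0,0.08],"turn": [0,0,0]}
    - {"travel": [0,0,0.12],"turn": [0,0,0]}
    - {"travel": [0,0,0.155],"turn": [0,0,0]}
    - {"travel": [0,0,0.155],"turn": [0,0,0]}

```text
time: 2.6
position: [0.4451, -0.1216, 0.0773]
tool_rot: [-2.866, -1.277, 0.014]
ft_force: [-0.3, 0.2, 0.2]
grip_width: 0.002
grip_force: 0.0
```

```bash
python3 - <<'E'
from h import *
a,b=ctrl.get_image("top"),ctrl.get_image("side")
a=cv2.resize(a[172:272,325:425],(400,400)); b=cv2.resize(b[232:372,300:440],(400,400))
cv2.imwrite('pics/c1.png',np.hstack([a,b])[:,:,::-1])
w=[arc(t) for t in (1.30,1.10,.87,.64,.40,.2,.0)]
plan(w)
E
```

```text
start [ 0.449  -0.123   0.0818] 48.0
travel mm [10.5  5.1 -0.2] turn z -2.7
travel mm [17.3 -2.6 -0. ] turn z 11.5
travel mm [19.9 -2.7 -0. ] turn z 13.2
travel mm [19.9 -2.7 -0. ] turn z 13.2
travel mm [20.8 -2.7 -0. ] turn z 13.8
travel mm [17.3 -2.6 -0. ] turn z 11.5
travel mm [17.3 -2.6 -0. ] turn z 11.5
```

View pics/c1.png

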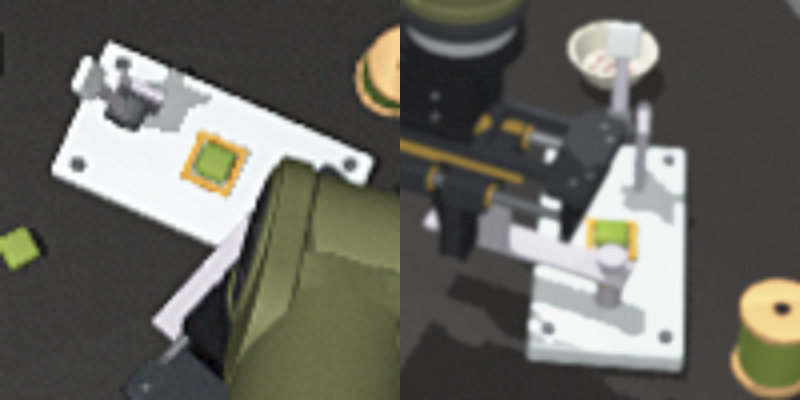

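The fingers stand just behind the ear, at about (460,225) against (492,215) in the side half, clear of everything else. I'll start pushing along the arc.

step_arm:
  commands:
    - {"travel": [0.004,0.002,0],"turn": [0,0,-1]}
    - {"travel": [0.008,0.004,0],"turn": [0,0,-2]}
    - {"travel": [0.0105,0.005,0],"turn": [0,0,-2.7]}

```text
time: 3.0
position: [0.4614, -0.1194, 0.083]
tool_rot: [2.839, 1.343, 0.005]
ft_force: [-0.3, -0.1, -0.5]
grip_width: -0.001
grip_force: 0.0
```

step_arm:
  commands:
    - {"travel": [0.0035,-0.0002,0],"turn": [0,0,2.3]}
    - {"travel": [0.007,-0.0006,0],"turn": [0,0,4.6]}
    - {"travel": [0.0105,-0.001,0],"turn": [0,0,6.9]}
    - {"travel": [0.014,-0.0018,0],"turn": [0,0,9.2]}
    - {"travel": [0.0173,-0.0026,0],"turn": [0,0,11.5]}

```text
time: 3.5
position: [0.4692, -0.1051, 0.0823]
tool_rot: [2.961, 1.047, 0.002]
ft_force: [-0.9, -0.4, -0.6]
grip_width: 0.005
grip_force: 0.5
```

step_arm:
  commands:
    - {"travel": [0.004,-0.0002,0],"turn": [0,0,2.6]}
    - {"travel": [0.008,-0.0006,0],"turn": [0,0,5.3]}
    - {"travel": [0.012,-0.0011,0],"turn": [0,0,7.9]}
    - {"travel": [0.016,-0.0018,0],"turn": [0,0,10.6]}
    - {"travel": [0.0199,-0.0027,0],"turn": [0,0,13.2]}

```text
time: 4.0
position: [0.4828, -0.0904, 0.0821]
tool_rot: [3.063, 0.699, 0.001]
ft_force: [-0.8, -0.9, -0.1]
grip_width: 0.004
grip_force: 0.5
```

```bash
python3 - <<'E'
from h import *
plan([arc(t) for t in (.87,.64,.40,.2,.0)])
E
```

```text
start [ 0.4828 -0.0904  0.0821] 25.7
travel mm [ 0.5 -1.5  0.1] turn z -0.3
travel mm [19.9 -2.7 -0. ] turn z 13.2
travel mm [20.8 -2.7 -0. ] turn z 13.8
travel mm [17.3 -2.6 -0. ] turn z 11.5
travel mm [17.3 -2.6 -0. ] turn z 11.5
```

Contact force is about 1 N, so the strap is following.

step_arm:
  commands:
    - {"travel": [0.004,-0.001,0],"turn": [0,0,2.6]}
    - {"travel": [0.008,-0.0016,0],"turn": [0,0,5.3]}
    - {"travel": [0.012,-0.0023,0],"turn": [0,0,7.9]}
    - {"travel": [0.016,-0.003,0],"turn": [0,0,10.5]}
    - {"travel": [0.02,-0.004,0],"turn": [0,0,13]}

```text
time: 4.5
position: [0.4989, -0.0781, 0.0821]
tool_rot: [3.122, 0.348, 0.001]
ft_force: [-0.4, -1.5, -0.1]
grip_width: 0.004
grip_force: 0.6
```

step_arm:
  commands:
    - {"travel": [0.004,-0.0002,0],"turn": [0,0,2.8]}
    - {"travel": [0.008,-0.0006,0],"turn": [0,0,5.5]}
    - {"travel": [0.0125,-0.0011,0],"turn": [0,0,8.3]}
    - {"travel": [0.0167,-0.0018,0],"turn": [0,0,11]}
    - {"travel": [0.0208,-0.0027,0],"turn": [0,0,13.8]}

```text
time: 5.0
position: [0.5185, -0.0707, 0.082]
tool_rot: [-3.141, 0.029, 0.0]
ft_force: [-1.4, -1.2, 0.0]
grip_width: 0.004
grip_force: 0.6
```

step_arm:
  commands:
    - {"travel": [0.0035,-0.0002,0],"turn": [0,0,2.3]}
    - {"travel": [0.007,-0.0006,0],"turn": [0,0,4.6]}
    - {"travel": [0.0105,-0.001,0],"turn": [0,0,6.9]}
    - {"travel": [0.014,-0.0018,0],"turn": [0,0,9.2]}
    - {"travel": [0.0173,-0.0026,0],"turn": [0,0,11.5]}

```text
time: 5.5
position: [0.5357, -0.0682, 0.082]
tool_rot: [-3.122, 0.343, 0.001]
ft_force: [-1.9, -1.0, 0.1]
grip_width: 0.007
grip_force: 0.5
```

```bash
python3 - <<'E'
from h import *
plan([arc(t) for t in (.2,.0)])
E
```

```text
start [ 0.5357 -0.0682  0.082 ] -12.5
travel mm [ 0.6 -0.2 -0. ] turn z -0.2
travel mm [17.3 -2.6 -0. ] turn z 11.5
```

step_arm:
  commands:
    - {"travel": [0.004,-0.0002,0],"turn": [0,0,2.3]}
    - {"travel": [0.0075,-0.0006,0],"turn": [0,0,4.6]}
    - {"travel": [0.011,-0.001,0],"turn": [0,0,6.9]}
    - {"travel": [0.0145,-0.0018,0],"turn": [0,0,9.2]}
    - {"travel": [0.017,-0.0026,0],"turn": [0,0,11.3]}

```text
time: 6.0
position: [0.553, -0.0691, 0.082]
tool_rot: [-3.073, 0.648, 0.001]
ft_force: [-2.0, -0.1, -0.1]
grip_width: 0.004
grip_force: 1.1
```

step_arm:
  commands:
    - {"travel": [0.001,0,0],"turn": [0,0,0]}
    - {"travel": [0.002,0,0],"turn": [0,0,0]}

```text
time: 6.2
position: [0.5538, -0.0693, 0.0816]
tool_rot: [-3.073, 0.645, 0.004]
ft_force: [-4.3, 3.2, 2.2]
grip_width: 0.005
grip_force: 2.7
```

step_arm:
  commands:
    - {"travel": [0.001,0,0],"turn": [0,0,0]}
    - {"travel": [0.002,0,0],"turn": [0,0,0]}
    - {"travel": [0.002,0,0],"turn": [0,0,0]}

```text
time: 6.5
position: [0.5546, -0.0694, 0.0813]
tool_rot: [-3.073, 0.645, 0.008]
ft_force: [-6.3, 3.6, 3.6]
grip_width: 0.006
grip_force: 3.9
```

step_arm:
  commands:
    - {"travel": [-0.01,0,0],"turn": [0,0,0]}
    - {"travel": [-0.03,0,0],"turn": [0,0,0]}
    - {"travel": [-0.03,0,-0.04],"turn": [0,0,0]}
    - {"travel": [-0.03,0,-0.08],"turn": [0,0,0]}
    - {"travel": [-0.03,0,-0.11],"turn": [0,0,0]}

```text
time: 7.0
position: [0.5301, -0.0597, 0.1942]
tool_rot: [-3.073, 0.647, -0.007]
ft_force: [0.7, 0.2, -0.7]
grip_width: 0.004
grip_force: 0.0
```

```bash
python3 - <<'E'
from h import *
a,b=ctrl.get_image("top"),ctrl.get_image("side")
a=cv2.resize(a[162:262,325:425],(400,400)); b=cv2.resize(b[232:372,300:440],(400,400))
cv2.imwrite('pics/c2.png',np.hstack([a,b])[:,:,::-1])
g=np.degrees(np.pi/2+PSI)
# edge of tip (tool x +9.5mm) over the pad centre
def tip(adeg,gap=0):
    r=np.radians(adeg); y=.065+.06*np.cos(r)-.0045*np.sin(r); z=.062+.06*np.sin(r)+.0045*np.cos(r)
    return J(0,y-.0095,z+.014+gap),g
s=J(0,.09,.19)
plan([(s,g),tip(47,.015)]+[tip(a) for a in(45,36,27,18,9,0,-2)])
E
```

```text
start [ 0.5325 -0.0598  0.1963] -23.8
travel mm [ 45.  -59.8   3.3] turn z -89.9
travel mm [ 3.1  0.  52. ] turn z 0.0
travel mm [ 1.6 -0.  16.3] turn z 0.0
travel mm [6.7 0.  6.7] turn z 0.0
travel mm [ 5.5 -0.   7.7] turn z 0.0
travel mm [ 4.3 -0.   8.4] turn z 0.0
travel mm [2.9 0.  9. ] turn z 0.0
travel mm [ 1.4 -0.   9.3] turn z 0.0
travel mm [0.1 0.  2.1] turn z 0.0
```

View pics/c2.png

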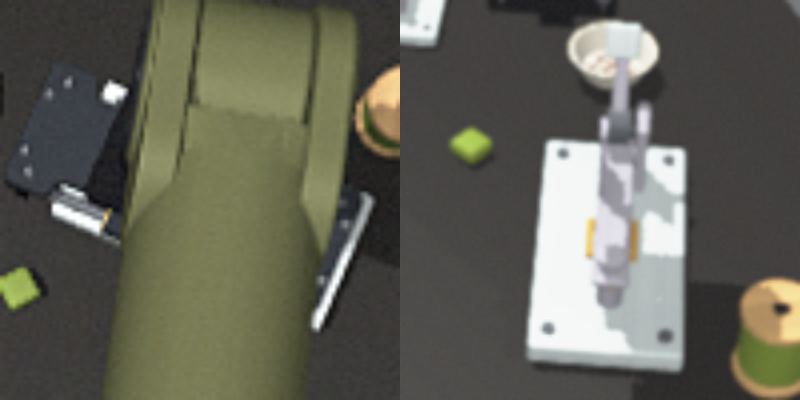

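The side half shows the strap home over the stone at (615,200), its end at the cheek; the lever is still raised, pad at (625,42). Next I go above the lever pad.

step_arm:
  commands:
    - {"travel": [0.045,-0.06,0],"turn": [0,0,-40]}
    - {"travel": [0.045,-0.06,0],"turn": [0,0,-40]}
    - {"travel": [0.045,-0.06,0],"turn": [0,0,-40]}
    - {"travel": [0.045,-0.06,0],"turn": [0,0,-40]}
    - {"travel": [0.045,-0.06,0],"turn": [0,0,-40]}

```text
time: 7.6
position: [0.5945, -0.0226, 0.1907]
tool_rot: [3.108, 0.451, 0.001]
ft_force: [0.7, -0.6, 0.4]
grip_width: 0.003
grip_force: 0.0
```

step_arm:
  commands:
    - {"travel": [0,0,0],"turn": [0,0,-40]}
    - {"travel": [0,0,0],"turn": [0,0,-40]}
    - {"travel": [0,0,0],"turn": [0,0,-40]}
    - {"travel": [0,0,0],"turn": [0,0,-40]}
    - {"travel": [0,0,0],"turn": [0,0,-40]}

```text
time: 8.1
position: [0.5944, -0.0226, 0.1909]
tool_rot: [2.767, 1.487, 0.001]
ft_force: [0.9, 0.2, 0.6]
grip_width: 0.006
grip_force: 0.0
```

step_arm:
  commands:
    - {"travel": [0,0,0],"turn": [0,0,-5]}
    - {"travel": [0,0,0],"turn": [0,0,-10]}
    - {"travel": [0,0,0],"turn": [0,0,-10]}

```text
time: 8.4
position: [0.5943, -0.0225, 0.191]
tool_rot: [2.631, 1.716, 0.001]
ft_force: [0.1, 0.2, -0.6]
grip_width: 0.006
grip_force: 0.0
```

```bash
python3 - <<'E'
from h import *
g=np.degrees(np.pi/2+PSI)
a=ctrl.get_image("side"); cv2.imwrite('pics/c3.png',cv2.resize(a[172:312,320:460],(500,500))[:,:,::-1])
r=np.radians(46); y=.065+.06*np.cos(r)-.0045*np.sin(r); z=.062+.06*np.sin(r)+.0045*np.cos(r)
plan([(J(0,y-.0095,z+.014+.012),g)])
E
```

```text
start [ 0.5943 -0.0226  0.1911] 66.1
travel mm [ 4.8  3.4 53.8] turn z -0.1
```

View pics/c3.png

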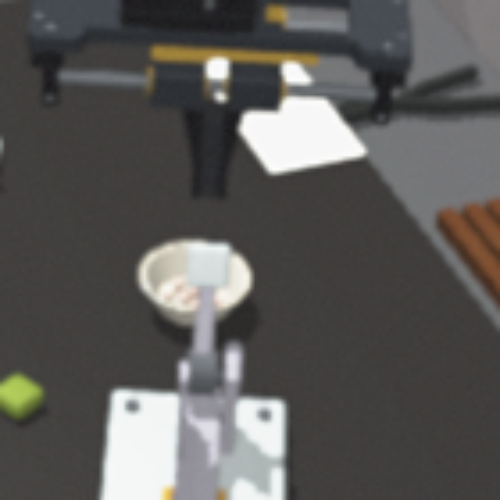

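The fingers (210,190) are directly above the pad (209,265). Now lowering to the pad.

step_arm:
  commands:
    - {"travel": [0.005,0.002,0.025],"turn": [0,0,0]}
    - {"travel": [0.005,0.002,0.045],"turn": [0,0,0]}
    - {"travel": [0.005,0.002,0.054],"turn": [0,0,0]}
    - {"travel": [0.005,0.002,0.054],"turn": [0,0,0]}

```text
time: 8.85
position: [0.5998, -0.015, 0.1384]
tool_rot: [-2.63, -1.716, -0.008]
ft_force: [0.2, 2.3, 3.2]
grip_width: 0.005
grip_force: 1.5
```

step_arm:
  commands:
    - {"travel": [0.0,0,0.004],"turn": [0,0,0]}
    - {"travel": [0.0005,0,0.008],"turn": [0,0,0]}
    - {"travel": [0.001,0,0.012],"turn": [0,0,0]}
    - {"travel": [0.0025,0,0.014],"turn": [0,0,0]}
    - {"travel": [0.0045,0,0.016],"turn": [0,0,0]}

```text
time: 9.35
position: [0.6004, -0.015, 0.1217]
tool_rot: [2.632, 1.714, 0.001]
ft_force: [0.3, -0.3, 3.1]
grip_width: 0.008
grip_force: 1.7
```

step_arm:
  commands:
    - {"travel": [0.002,0,0.0025],"turn": [0,0,0]}
    - {"travel": [0.004,0,0.005],"turn": [0,0,0]}
    - {"travel": [0.006,0,0.0075],"turn": [0,0,0]}
    - {"travel": [0.008,0,0.01],"turn": [0,0,0]}
    - {"travel": [0.0095,0,0.0125],"turn": [0,0,0]}

```text
time: 9.85
position: [0.6042, -0.0059, 0.1088]
tool_rot: [2.631, 1.715, 0.0]
ft_force: [1.4, -0.9, 3.1]
grip_width: 0.002
grip_force: 1.6
```

```bash
python3 - <<'E'
from h import *
a=ctrl.get_image("side"); cv2.imwrite('pics/c4.png',cv2.resize(a[172:312,320:460],(500,500))[:,:,::-1])
s=ctrl.get_state();p=s['position'];d=p[:2]-O;print(s['ft_force'],"jig",d@XJ,d@YJ,"tip z",p[2]-.017)
E
```

```text
[ 1.62842419 -1.08806741  2.12213571] jig -0.0015662698810559273 0.10864038556813996 tip z 0.09136989972104792
```

View pics/c4.png

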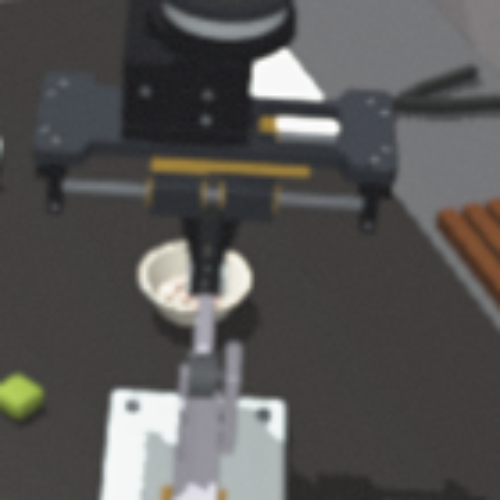

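The fingers stay on the pad and the lever is going down ((208,290), now about 27° above level). I'll continue along its arc.

step_arm:
  commands:
    - {"travel": [0.001,0,0.0025],"turn": [0,0,0]}
    - {"travel": [0.002,0,0.005],"turn": [0,0,0]}
    - {"travel": [0.003,0,0.0075],"turn": [0,0,0]}
    - {"travel": [0.004,0,0.01],"turn": [0,0,0]}
    - {"travel": [0.005,0,0.0125],"turn": [0,0,0]}

```text
time: 10.4
position: [0.6059, -0.001, 0.0963]
tool_rot: [-2.631, -1.716, -0.0]
ft_force: [1.0, -0.7, 3.4]
grip_width: 0.004
grip_force: 1.7
```

step_arm:
  commands:
    - {"travel": [0.0005,0,0.0025],"turn": [0,0,0]}
    - {"travel": [0.001,0,0.005],"turn": [0,0,0]}
    - {"travel": [0.0015,0,0.0075],"turn": [0,0,0]}
    - {"travel": [0.002,0,0.01],"turn": [0,0,0]}
    - {"travel": [0.002,0,0.0125],"turn": [0,0,0]}

```text
time: 10.9
position: [0.6069, 0.0012, 0.084]
tool_rot: [-2.631, -1.716, -0.001]
ft_force: [1.5, 1.2, 4.0]
grip_width: 0.004
grip_force: 2.2
```

```bash
python3 - <<'E'
from h import *
s=ctrl.get_state();p=s['position'];d=p[:2]-O;print(s['ft_force'],"jig",d@XJ,d@YJ,"tip z",p[2]-.017)
E
```

```text
[1.5482863  1.18507087 4.03230599] jig -0.0014866048163700094 0.11593810901418249 tip z 0.06697516346969945
```

Nearly level. I'll push on to the hard stop.

step_arm:
  commands:
    - {"travel": [0,0,0.001],"turn": [0,0,0]}
    - {"travel": [0,0,0.002],"turn": [0,0,0]}
    - {"travel": [0,0,0.003],"turn": [0,0,0]}

```text
time: 11.2
position: [0.6071, 0.0011, 0.0835]
tool_rot: [-2.631, -1.715, -0.002]
ft_force: [-5.4, 1.2, 23.4]
grip_width: 0.0
grip_force: 11.6
```

step_arm:
  commands:
    - {"travel": [0,0,0.001],"turn": [0,0,0]}
    - {"travel": [0,0,0.002],"turn": [0,0,0]}
    - {"travel": [0,0,0.002],"turn": [0,0,0]}

```text
time: 11.5
position: [0.6072, 0.0011, 0.0834]
tool_rot: [-2.63, -1.714, -0.004]
ft_force: [-8.9, 1.1, 29.8]
grip_width: 0.007
grip_force: 14.6
```

Hard stop reached: 30 N with no further motion. Now lift away and check.

step_arm:
  commands:
    - {"travel": [0,0,-0.008],"turn": [0,0,0]}
    - {"travel": [0,0,-0.03],"turn": [0,0,0]}
    - {"travel": [0,0,-0.07],"turn": [0,0,0]}
    - {"travel": [0,0,-0.11],"turn": [0,0,0]}
    - {"travel": [0,0,-0.15],"turn": [0,0,0]}

```text
time: 12.0
position: [0.605, 0.0004, 0.2289]
tool_rot: [-2.631, -1.714, 0.006]
ft_force: [0.4, -0.7, 0.4]
grip_width: 0.002
grip_force: 0.0
```

step_arm:
  commands:
    - {"travel": [0.05,0,0],"turn": [0,0,0]}
    - {"travel": [0.1,0,0],"turn": [0,0,0]}
    - {"travel": [0.15,0,0],"turn": [0,0,0]}
    - {"travel": [0.15,0,0],"turn": [0,0,0]}

```text
time: 12.4
position: [0.6663, 0.1485, 0.2254]
tool_rot: [-2.617, -1.729, 0.004]
ft_force: [0.1, 1.0, -0.5]
grip_width: 0.006
grip_force: 0.0
```

```bash
python3 - <<'E'
from h import *
a,b=ctrl.get_image("top"),ctrl.get_image("side")
a=cv2.resize(a[152:272,305:425],(400,400)); b=cv2.resize(b[232:372,300:440],(400,400))
cv2.imwrite('pics/c5.png',np.hstack([a,b])[:,:,::-1])
E
```

```text
(no output)
```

View pics/c5.png

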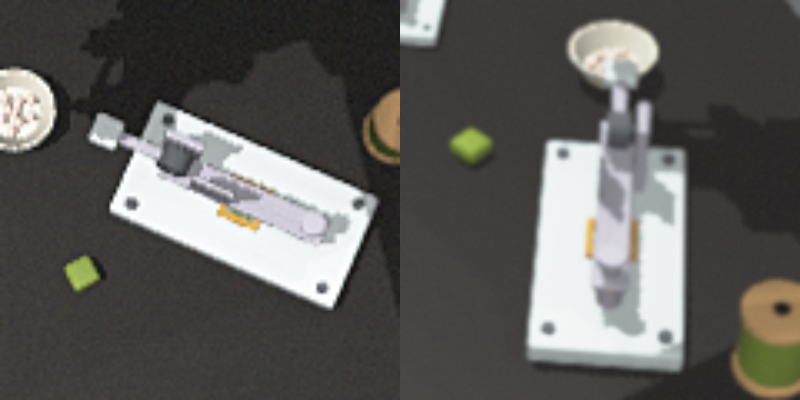

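The strap lies over the stone (270,205 in the top half) and the lever pad at (106,130) points to the jig's +y. I'll compare the pad with where it should be fully down, and hand in if they agree.

```bash
python3 - <<'E'
from h import *
m,e=tri((336.8,191),(377.7,257)); t=J(0,.125,.0665); print(m,e,t)
if np.linalg.norm(m-t)<.008: print(ctrl.close_job())
E
```

```text
[0.61385202 0.00978686 0.06350204] 0.0015269643375542157 [0.61191311 0.00883908 0.0695    ]
the job is handed in; nothing more can be done
None
```

The stone is clamped: the strap was pushed home against the cheek first, then the lever pressed to its hard stop. The job was handed in at about 12.5 s with the arm clear, and nothing else looked moved in the views taken.

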